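# Drop the belt pulley over the key of its inspection arbor

### The arm

A 6-joint arm with a two-finger parallel gripper is mounted at the origin on the work surface. World frame = base frame: x ahead of the robot, y to its left, z up, the work surface at z = 0. Lengths are in m, angles in rad, forces in N, time in s.
With the tool pointing down it reaches from about 0.35 to 0.975 m from the base axis. Payload 7.1 kg.
Tool frame: the origin (TCP) lies midway between the tips of the shut fingers; the grasp point (between the pads) lies 19 mm behind it; z points along the fingers, y is the line along which they close (so a half turn about z gives the same grasp; the last joint's range is limited). The gripper opens to 88 mm and grips with 3 to 60 N. Pads are 20 mm wide; open, the fingers measure 115 mm over their backs; the gripper's body (75 mm by 178 mm) begins 61 mm behind the grasp point.
Start: joints at [1.27, 0.423, 1.63, -0, 1.089, -0.019], TCP at [0.174, 0.6, 0.223] pointing down, gripper open.
Joint ranges: [-3, 3], [-0.9, 2.11], [0.09, 2.58], [-1.31, 4.45], [0.11, 2.69], [-2.54, 2.54]. Speed limits (rad/s): [2.39, 2.39, 3.01, 3.14, 3.14, 3.14].

### API

Orientations are given as a unit quaternion [x, y, z, w].
In Python, from workcell import observe, snapshot, hand_in gives the robot as it stands. The module is installed in compiled form; this text tells all that it offers.
- The arm moves only by the shell command python3 -m jog 'ROWS'. ROWS is JSON, a list of rows, each an object of numbers: "dx", "dy", "dz": the shift along the tool's x, y, z in cm; "rx", "ry", "rz": the turn, a rotation vector about the tool's x, y, z in degrees; "gripper": the opening in per cent of the stroke, from 0 (shut) to 100 (fully open). A call has 1 to 20 rows; each row shifts and turns the commanded pose from where the row before left it, along the tool's axes as they then stand; what a row does not reach is not made up. A row lasts 1/12 s, in which the tool goes at most 41.7 mm and 7.16 degrees, less where a joint would pass 70% of its speed; a pose out of reach is approached as far as the arm can. A call with a gripper value outside its range is refused whole. The fingers move at their own pace and stop on an object; the grip force is fixed at half the most. Time passes only in rows, so rows that do not move let the fingers close. It gives the time, the measured TCP pose, the force, the opening and the grip force at its end, in the units of the state.
- observe(): the state, without advancing time (a new reading comes with each control period).
- snapshot(name): name is "scene" or "top" or "wrist"; returns a dict with "img" (420x560x3 uint8, blue, green, red), "depth" (420x560 float32, m along the optical axis (not along the pixel's ray), 0 where there is no reading), "fovy" (degrees; the focal length in pixels is half the picture's height over the tangent of half this angle, whatever the lens; pixels are square), "cx", "cy" (the principal point, pixels), "rvec" (rotation vector, rad) and "tvec" (3), from world to camera coordinates, as OpenCV has them; the wrist camera has in their place "tool_from_camera" (4x4, takes a point from camera to tool coordinates, whose origin is the TCP and whose axes are the flange's). Camera axes: x right, y down, z forward; pixel columns grow to the right and rows downward; lengths in m; the calibration is good to about 2 mm. A picture is of the moment at which its call begins: read the wrist's pose just before it.
- hand_in(): hands the job in; it is judged then, once.
The state is a dict: "time_s": time; "q": joint angles; "qvel": joint speeds; "effort": joint torques, N m; "ee_pos": TCP position; "tool_rot": TCP orientation; "wrist_force": force on the tool from outside, world axes, zero at the start; "moment": the same for the moment, N m; "gripper_width": opening from 0.0 (shut) to 1.0 (fully open); "gripper_force": force on a finger pad.
Only numpy, scipy, OpenCV 4.12 (cv2) and the standard library are available. Lean on these libraries where they do the work, as an engineer would, in place of code of your own. Each camera call takes 0.05 s, during which the arm holds its last target. There are 200 camera calls.

### The job

Two pulleys sit on keyed arbors on the inspection desk; one of them is riding high, caught on top of its key. Turn that one on its shaft until its keyway lines up with the key and it drops fully home, flat on the arbor's base, then let go of it. Leave the other pulley, which is already home, where it is.

Things in the scene. Friction and masses are not known exactly. Their poses are not given: they have to be found in the camera images.
- pulley_boss (a point): High-riding steel pulley, 54 mm tall: grooved rim 96 across, 14 thick, under a coaxial boss 62 across, 40 tall. Bore 30; one keyway through it, 17 wide, out to 26 from the axis, dark dot on the rim beside it. Point: on the axis, 17 below the boss's top, 23 above the rim's top; x to the keyway, z up. Starts threaded on the shaft, resting on the key, leaning up to 3 deg; turns freely, 0.32-0.52 kg.
- stand: Fixed arbor under the high pulley: dark grey base 150 x 90, 20 thick; upright dark shaft 28 across, its top 98 above the desk. Origin on the shaft's axis at desk height; x along the key, z up. The base reaches 98 mm from the axis on the key's side, 52 mm on the other; a raised steel bar on the long end, 52 to 96 mm out, shows the key's direction. pulley_boss is 75 mm up on the key, 57 mm up when home.
- key (a point): Middle of the top of the key under the high pulley, 19 mm from the shaft's axis, 38 mm above the desk. The key is 8 mm wide, reaches 24 mm from the axis and stands 18 mm above the base. The keyway starts 30 to 85 degrees counter-clockwise of it (seen from above), so turn the pulley clockwise; within about 10 degrees of the key it drops by its weight.
- seated_boss (a point): The other pulley, of the same kind, already home on a second arbor of the same kind; the point lies on its axis, 17 mm below its boss's top, so 57 mm above the desk. To be left alone.
Mind the look-alikes: they are no part of the job. What is shaped like the stand but green or purple is not meant. Leave any purple look-alike of the part that bears pulley_boss alone.

How it is judged:
By the outcome, as a careful person would: the job done as asked, in the order asked, and still so for the second after the job is handed in, with the robot touching nothing.
It also fails if it takes over 37 s, if anything falls off the work surface, if the arm or the gripper's body presses on something with over 40 N, if the wrist force passes 120 N, or if a joint passes its speed limit or range.

## Working session

There is one attempt and no reset: what is moved stays moved. The work goes in short steps, Python scripts to look and compute and a shell command to move; the robot and the scene stay as the last step left them, time stands still between calls to the robot, and variables do not carry over. Pictures are saved under pics/ and viewed, at most 10 in all, crops included, and the job is handed in when it is done.

```bash
mkdir -p pics
cat > h.py <<'E'
import numpy as np,cv2
from workcell import observe,snapshot
from scipy.spatial.transform import Rotation as R
def cam(s,st=None):
    f=210/np.tan(np.radians(s["fovy"])/2)
    if "rvec" in s:
        Rm=cv2.Rodrigues(np.array(s["rvec"],float))[0];t=np.array(s["tvec"],float).ravel()
        return f,s["cx"],s["cy"],Rm.T,-Rm.T@t
    T=np.array(s["tool_from_camera"]);Rt=R.from_quat(st["tool_rot"]).as_matrix()
    return f,s["cx"],s["cy"],Rt@T[:3,:3],Rt@T[:3,3]+np.array(st["ee_pos"])
def ray(c,u,v,z):
    f,cx,cy,Rw,o=c;d=Rw@np.array([(u-cx)/f,(v-cy)/f,1]);return o+d*(z-o[2])/d[2]
def pts(s,c):
    f,cx,cy,Rw,o=c;v,u=np.mgrid[:420,:560];d=s["depth"]
    return np.stack([(u-cx)/f*d,(v-cy)/f*d,d],-1)@Rw.T+o
E
python3 - <<'E'
from h import *
import pickle
st=observe();print(st)
D={}
for n in("scene","top","wrist"):
    s=snapshot(n);D[n]=s;cv2.imwrite(f"pics/{n}0.png",s["img"])
    c=cam(s,st);print(n,s["fovy"],c[4])
pickle.dump((st,D),open("d0.pkl","wb"))
cv2.imwrite("pics/both0.png",cv2.resize(np.hstack([D["scene"]["img"],D["wrist"]["img"]]),(800,300)))
E
```

```text
{'time_s': 0.0, 'q': array([ 1.27001476e+00,  4.23827513e-01,  1.63069598e+00, -2.14553713e-06,
        1.08858088e+00, -1.90066510e-02]), 'qvel': array([ 0.00020282,  0.001709  ,  0.0013887 ,  0.00028321, -0.00127591,
       -0.00119555]), 'effort': array([ 4.40303207e-03, -5.44618857e+01, -2.73676014e+01,  6.45038788e-02,
        2.28476065e-02, -1.22327438e-04]), 'ee_pos': array([0.1736032 , 0.59982673, 0.22190766]), 'tool_rot': array([ 1.40421303e-01,  9.90091555e-01, -7.46371060e-04, -1.19405530e-04]), 'wrist_force': array([-0.58050762,  0.45754295, -0.49652713]), 'moment': array([-0.01335076,  0.05790302, -0.02786915]), 'gripper_force': 0.0, 'gripper_width': 0.997882282797189}
scene 44.48886247775907 [ 1.20775667 -0.40349091  1.41550971]
top 54.95641953435246 [ 0.3039861  -0.18574625  1.0901296 ]
wrist 68.39540314223 [0.10578763 0.61922126 0.38444244]
```

View pics/top0.png

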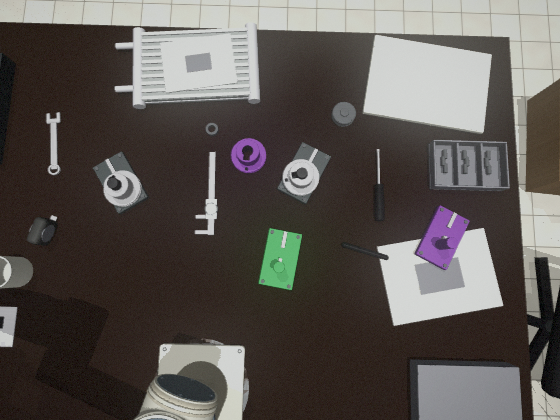

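View pics/both0.png

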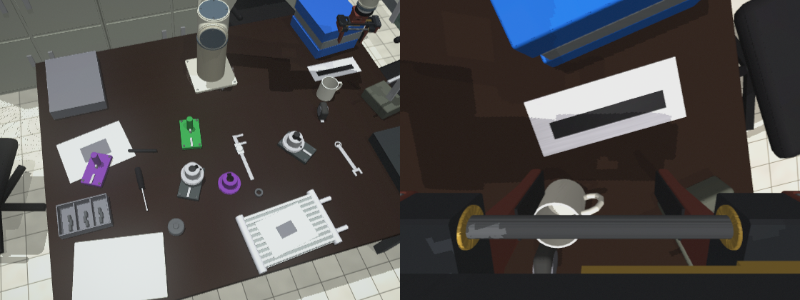

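The top view shows these candidates:
- White pulleys on grey arbors at (122,187) and (301,177).
- A loose purple pulley at (248,155).
- A green stand at (280,260) and a purple stand at (442,240).

The last three are look-alikes. The choice is between the two grey arbors, and the height of the rim and boss will settle it.

Run:
```python
from h import *
import pickle
st,D=pickle.load(open("d0.pkl","rb"));s=D["top"];c=cam(s);P=pts(s,c)
crops=[]
for n,(u,v) in dict(A=(122,185),B=(301,175)).items():
    sl=np.s_[v-45:v+45,u-45:u+45]; p=P[sl].reshape(-1,3)
    h,e=np.histogram(p[:,2],bins=np.arange(0.01,0.11,.003));print(n,[(round(a,3),int(b)) for a,b in zip(e,h) if b>15])
    p=p[p[:,2]>.065]; print(n,"median boss top",np.median(p,0), "shaft top",np.median(p[p[:,2]>.095],0))
    crops.append(cv2.resize(s["img"][sl],(400,400),interpolation=cv2.INTER_CUBIC))
cv2.imwrite("pics/crop0.png",np.hstack(crops))
```

```text
A [(np.float64(0.01), 25), (np.float64(0.013), 36), (np.float64(0.016), 210), (np.float64(0.019), 385), (np.float64(0.022), 162), (np.float64(0.025), 47), (np.float64(0.028), 38), (np.float64(0.031), 182), (np.float64(0.034), 200), (np.float64(0.037), 45), (np.float64(0.055), 16), (np.float64(0.061), 19), (np.float64(0.064), 16), (np.float64(0.067), 19), (np.float64(0.07), 101), (np.float64(0.073), 159), (np.float64(0.076), 55), (np.float64(0.094), 30), (np.float64(0.097), 50), (np.float64(0.1), 18)]
A median boss top [0.5025835  0.22607305 0.07520455] shaft top [0.50309314 0.22816716 0.09897769]
B [(np.float64(0.01), 49), (np.float64(0.013), 121), (np.float64(0.016), 218), (np.float64(0.019), 355), (np.float64(0.022), 175), (np.float64(0.025), 33), (np.float64(0.046), 51), (np.float64(0.049), 276), (np.float64(0.052), 195), (np.float64(0.055), 36), (np.float64(0.085), 19), (np.float64(0.088), 99), (np.float64(0.091), 189), (np.float64(0.094), 66), (np.float64(0.097), 45)]
B median boss top [ 0.54274468 -0.23976299  0.09232268] shaft top [ 0.54274353 -0.23684574  0.09846876]
```

View pics/crop0.png

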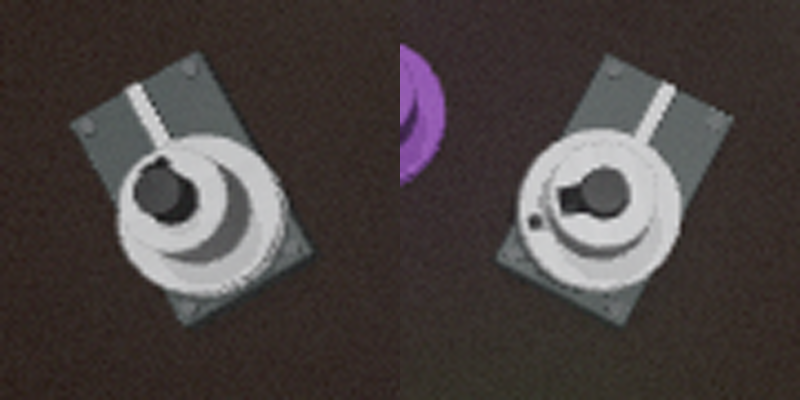

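B, at (301,177), is the high pulley: its boss top is at 0.092, against 0.075 for A, which is home. Next I'll measure its key and keyway directions precisely.

Run:
```python
from h import *
import pickle
st,D=pickle.load(open("d0.pkl","rb"));s=D["top"];c=cam(s);P=pts(s,c)
def px(x,y): return 301-45+x*90/400, 175-45+y*90/400   # crop B coords (x-400)
g=s["img"].mean(2).astype(int)
for lo,z,nm in((.085,.092,'boss'),(.045,.0515,'rim')):
    m=((P[...,2]>lo)&(P[...,2]<(.0945 if nm=='boss' else .056))&(g>120)).astype(np.uint8); m[:, :256]=0;m[:,346:]=0;m[:130]=0;m[220:]=0
    if nm=='rim': m|=((P[...,2]>.056)&(P[...,2]<.1)).astype(np.uint8)*0
    k=np.argwhere(m)[:,::-1].astype(np.float32);hull=cv2.convexHull(k)[:,0]
    w=np.array([ray(c,u,v,z)[:2] for u,v in hull]); 
    A=np.c_[2*w,np.ones(len(w))];q=np.linalg.lstsq(A,(w**2).sum(1),rcond=None)[0]
    print(nm,q[:2],'r',np.sqrt(q[2]+q[:2]@q[:2]))
def deg(a): return np.degrees(np.arctan2(a[1],a[0]))
b1=ray(c,*px(270,88),.022);b2=ray(c,*px(240,134),.022);print('bar',b1,b2,deg(b1-b2))
print('shaft top from px',ray(c,*px(205,191),.098))
for nm,p,z in(('slot end',(163,200),.092),('dot',(135,222),.0515)):
    print(nm,ray(c,*px(*p),z))
# base corners
cs=[ray(c,*px(*p),.02)[:2] for p in((207,54),(333,120),(228,326),(96,262))]
print(np.round(cs,4)); print('axis dir',deg((cs[0]+cs[1])-(cs[2]+cs[3])),[np.linalg.norm(cs[i]-cs[(i+1)%4]) for i in range(4)])
s=D["scene"]; c2=cam(s); f,cx,cy,Rw,o=c2
q=Rw.T@(np.array([.54,-.238,.06])-o);u,v=int(f*q[0]/q[2]+cx),int(f*q[1]/q[2]+cy);print(u,v)
cv2.imwrite("pics/crop1.png",cv2.resize(s["img"][v-40:v+40,u-40:u+40],(560,560),interpolation=cv2.INTER_CUBIC))
```

```text
boss [ 0.54625125 -0.24094675] r 0.030954647317558488
rim [ 0.57140356 -0.19942449] r 0.08448805117037472
bar [ 0.63062099 -0.28565876  0.022     ] [ 0.60086851 -0.267651    0.022     ] -31.184528242598166
shaft top from px [ 0.545854   -0.24252147  0.098     ]
slot end [ 0.54134822 -0.21902972  0.092     ]
dot [ 0.53715462 -0.20411836  0.0515    ]
[[ 0.6518 -0.2465]
 [ 0.612  -0.3249]
 [ 0.4816 -0.2625]
 [ 0.5187 -0.1816]]
axis dir -25.789147989184602 [np.float64(0.08792814094477462), np.float64(0.14457191465291658), np.float64(0.08898850712726578), np.float64(0.14811506224614646)]
269 238
```

View pics/crop1.png

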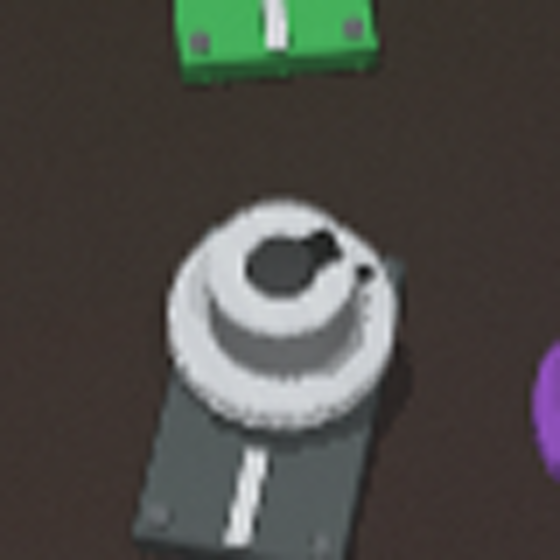

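```bash
python3 -m jog '[{"dx":-1.1,"dy":-1.2},{"dx":-2.2,"dy":-2.4},{"dx":-2.2,"dy":-2.4},{"dx":-2.2,"dy":-2.4},{"dx":-2.2,"dy":-2.4},{"dx":-2.2,"dy":-2.4},{"dx":-2.2,"dy":-2.4},{"dx":-2.2,"dy":-2.4},{"dx":-2.2,"dy":-2.4},{"dx":-2.2,"dy":-2.4},{"dx":-2.2,"dy":-2.4},{"dx":-2.2,"dy":-2.4},{"dx":-2.2,"dy":-2.4},{"dx":-2.2,"dy":-2.4},{"dx":-2.2,"dy":-2.4},{"dx":-2.2,"dy":-2.4},{"dx":-2.2,"dy":-2.4},{"dx":-2.2,"dy":-2.4},{"dx":-2.2,"dy":-2.4},{"dx":-2.2,"dy":-2.4}]' && python3 -m jog '[{"dx":-2.2,"dy":-2.4},{"dx":-2.2,"dy":-2.4},{"dx":-2.2,"dy":-2.4},{"dx":-2.2,"dy":-2.4},{"dx":-2.2,"dy":-2.4},{"dx":-2.2,"dy":-2.4},{"dx":-2.2,"dy":-2.4},{"dx":-2.2,"dy":-2.4},{"dx":-1.1,"dy":-1.2},{"dx":-0.5,"dy":-0.5},{},{}]'
python3 - <<'E'
from h import *
import pickle
st=observe();s=snapshot("wrist");pickle.dump((st,s),open("d1.pkl","wb"));cv2.imwrite("pics/w1.png",s["img"])
c=cam(s,st);print(st["q"],st["ee_pos"],c[3][:,2],c[4])
E
```

```text
[ 1.27002110e+00  4.23699525e-01  1.63047516e+00 -1.76754438e-05
  1.08862679e+00 -1.89937123e-02] [0.17364217 0.59995137 0.22207435] [ 0.25163274 -0.07352337 -0.96502605] [0.10580989 0.61929959 0.38460776]invalid input at $[0]: expected keys dx, dy, dz, rx, ry, rz, gripper
```

View pics/w1.png

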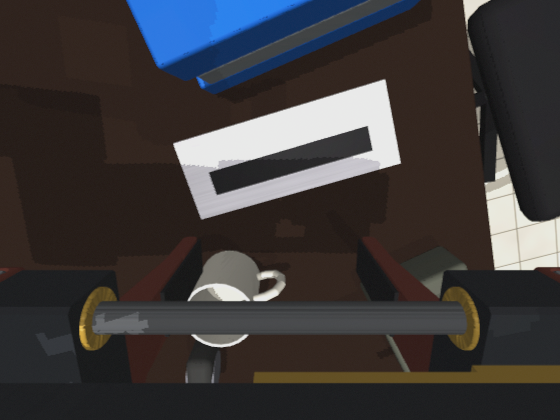

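The move was refused because every row needs all seven keys. The picture shows the start view again, so nothing moved.

```bash
python3 -m jog '[{"dx":-1.1,"dy":-1.5,"dz":0,"rx":0,"ry":0,"rz":0,"gripper":100},{"dx":-2.2,"dy":-2.6,"dz":0,"rx":0,"ry":0,"rz":0,"gripper":100},{"dx":-2.2,"dy":-2.6,"dz":0,"rx":0,"ry":0,"rz":0,"gripper":100},{"dx":-2.2,"dy":-2.6,"dz":0,"rx":0,"ry":0,"rz":0,"gripper":100},{"dx":-2.2,"dy":-2.6,"dz":0,"rx":0,"ry":0,"rz":0,"gripper":100},{"dx":-2.2,"dy":-2.6,"dz":0,"rx":0,"ry":0,"rz":0,"gripper":100},{"dx":-2.2,"dy":-2.6,"dz":0,"rx":0,"ry":0,"rz":0,"gripper":100},{"dx":-2.2,"dy":-2.6,"dz":0,"rx":0,"ry":0,"rz":0,"gripper":100},{"dx":-2.2,"dy":-2.6,"dz":0,"rx":0,"ry":0,"rz":0,"gripper":100},{"dx":-2.2,"dy":-2.6,"dz":0,"rx":0,"ry":0,"rz":0,"gripper":100},{"dx":-2.2,"dy":-2.6,"dz":0,"rx":0,"ry":0,"rz":0,"gripper":100},{"dx":-2.2,"dy":-2.6,"dz":0,"rx":0,"ry":0,"rz":0,"gripper":100},{"dx":-2.2,"dy":-2.6,"dz":0,"rx":0,"ry":0,"rz":0,"gripper":100},{"dx":-2.2,"dy":-2.6,"dz":0,"rx":0,"ry":0,"rz":0,"gripper":100}]'
python3 -m jog '[{"dx":-2.2,"dy":-2.6,"dz":0,"rx":0,"ry":0,"rz":0,"gripper":100},{"dx":-2.2,"dy":-2.6,"dz":0,"rx":0,"ry":0,"rz":0,"gripper":100},{"dx":-2.2,"dy":-2.6,"dz":0,"rx":0,"ry":0,"rz":0,"gripper":100},{"dx":-2.2,"dy":-2.6,"dz":0,"rx":0,"ry":0,"rz":0,"gripper":100},{"dx":-2.2,"dy":-2.6,"dz":0,"rx":0,"ry":0,"rz":0,"gripper":100},{"dx":-2.2,"dy":-2.6,"dz":0,"rx":0,"ry":0,"rz":0,"gripper":100},{"dx":-2.2,"dy":-2.6,"dz":0,"rx":0,"ry":0,"rz":0,"gripper":100},{"dx":-2.2,"dy":-2.6,"dz":0,"rx":0,"ry":0,"rz":0,"gripper":100},{"dx":-2.2,"dy":-2.6,"dz":0,"rx":0,"ry":0,"rz":0,"gripper":100},{"dx":-2.2,"dy":-2.6,"dz":0,"rx":0,"ry":0,"rz":0,"gripper":100},{"dx":-2.2,"dy":-2.6,"dz":0,"rx":0,"ry":0,"rz":0,"gripper":100},{"dx":-2.2,"dy":-2.6,"dz":0,"rx":0,"ry":0,"rz":0,"gripper":100},{"dx":-2.2,"dy":-2.6,"dz":0,"rx":0,"ry":0,"rz":0,"gripper":100},{"dx":-1.1,"dy":-1.5,"dz":0,"rx":0,"ry":0,"rz":0,"gripper":100},{"dx":0,"dy":0,"dz":0,"rx":0,"ry":0,"rz":0,"gripper":100},{"dx":0,"dy":0,"dz":0,"rx":0,"ry":0,"rz":0,"gripper":100}]'
python3 - <<'E'
from h import *
import pickle
st=observe();s=snapshot("wrist");pickle.dump((st,s),open("d1.pkl","wb"));cv2.imwrite("pics/w2.png",s["img"])
print(st["q"],st["ee_pos"],R.from_quat(st["tool_rot"]).as_matrix().round(3))
E
```

```text
time_s: 1.37
ee_pos: [0.3612, 0.1771, 0.2228]
tool_rot: [0.14, 0.99, 0.0, 0.0]
wrist_force: [0.5, 0.9, -0.7]
gripper_width: 0.998
gripper_force: 0.0
time_s: 2.7
ee_pos: [0.5476, -0.2434, 0.2221]
tool_rot: [0.141, 0.99, 0.0, -0.0]
wrist_force: [-0.8, 0.5, -0.5]
gripper_width: 0.998
gripper_force: 0.0
[-4.38211604e-01  3.86844829e-01  1.68826421e+00  2.94575158e-04
  1.06760021e+00 -1.72561492e+00] [ 0.54764691 -0.24339604  0.22208709] [[-0.96   0.28  -0.001]
 [ 0.28   0.96   0.001]
 [ 0.001  0.    -1.   ]]
```

View pics/w2.png

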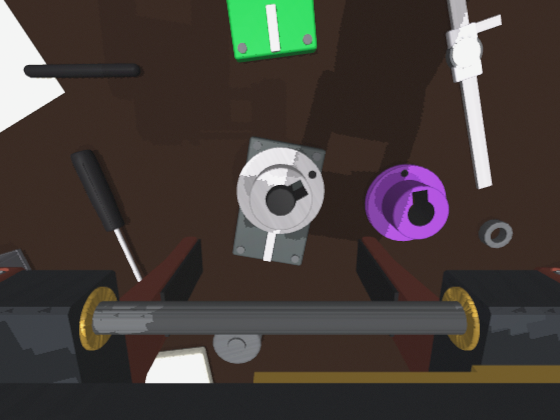

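The wrist view shows the boss at (280,195), the shaft top at (280,201), the keyway at (302,188), the rim dot at (312,174) and the bar at (270,245).

Run:
```python
from h import *
import pickle
st,s=pickle.load(open("d1.pkl","rb"));c=cam(s,st);P=pts(s,c)
box=np.zeros((420,560),bool);box[130:268,225:332]=1
def circ(w):
    q=np.linalg.lstsq(np.c_[2*w,np.ones(len(w))],(w**2).sum(1),rcond=None)[0];return q[:2],np.sqrt(q[2]+q[:2]@q[:2])
for nm,lo,hi in(('shaft',.096,.104),('boss',.086,.0955),('rim',.045,.058)):
    m=box&(P[...,2]>lo)&(P[...,2]<hi);p=P[m];z=np.median(p[:,2])
    h=cv2.convexHull(np.argwhere(m)[:,::-1].astype(np.float32))[:,0]
    print(nm,z,circ(np.array([ray(c,u,v,z)[:2] for u,v in h])))
def deg(a): return np.degrees(np.arctan2(a[1],a[0]))
g=s["img"].mean(2)
m=box&(P[...,2]<.03)&(P[...,2]>.015)&(g>170);p=P[m][:,:2].astype(np.float32);vx,vy,x,y=cv2.fitLine(p,cv2.DIST_HUBER,0,.001,.001).ravel();print('bar',len(p),x,y,deg((vx,vy)))
m=box&(P[...,2]<.025)&(P[...,2]>.012);r=cv2.minAreaRect(P[m][:,:2].astype(np.float32)*1000);print('base',r)
print('slot',ray(c,304,187,.092),'dot',ray(c,312,174,.0515))
```

```text
shaft 0.09843741257292615 (array([ 0.54852605, -0.24218224]), np.float64(0.013635400861620467))
boss 0.09200580138396919 (array([ 0.54777634, -0.24180509]), np.float64(0.030989629409314105))
rim 0.05185222134028339 (array([ 0.54910285, -0.24228214]), np.float64(0.04797617059812776))
bar 245 0.59514266 -0.27293426 -10.893662
base ((569.5761108398438, -252.3634796142578), (90.00508880615234, 149.57791137695312), 63.4934196472168)
slot [ 0.54235446 -0.21704363  0.092     ] dot [ 0.53956922 -0.20399996  0.0515    ]
```

The axis is at (0.548, -0.242), the key points to -26.5° and the keyway to about 102.5°. That means about 129° clockwise, which is +rz. I'll descend and grip the boss.

```bash
python3 -m jog '[{"dx":0,"dy":0.14,"dz":2.5,"rx":0,"ry":0,"rz":0,"gripper":100},{"dx":0,"dy":0,"dz":3,"rx":0,"ry":0,"rz":0,"gripper":100},{"dx":0,"dy":0,"dz":3,"rx":0,"ry":0,"rz":0,"gripper":100},{"dx":0,"dy":0,"dz":3,"rx":0,"ry":0,"rz":0,"gripper":100},{"dx":0,"dy":0,"dz":2.5,"rx":0,"ry":0,"rz":0,"gripper":100},{"dx":0,"dy":0,"dz":1.5,"rx":0,"ry":0,"rz":0,"gripper":100},{"dx":0,"dy":0,"dz":0.7,"rx":0,"ry":0,"rz":0,"gripper":100},{"dx":0,"dy":0,"dz":0,"rx":0,"ry":0,"rz":0,"gripper":100},{"dx":0,"dy":0,"dz":0,"rx":0,"ry":0,"rz":0,"gripper":0},{"dx":0,"dy":0,"dz":0,"rx":0,"ry":0,"rz":0,"gripper":0},{"dx":0,"dy":0,"dz":0,"rx":0,"ry":0,"rz":0,"gripper":0},{"dx":0,"dy":0,"dz":0,"rx":0,"ry":0,"rz":0,"gripper":0},{"dx":0,"dy":0,"dz":0,"rx":0,"ry":0,"rz":0,"gripper":0},{"dx":0,"dy":0,"dz":0,"rx":0,"ry":0,"rz":0,"gripper":0},{"dx":0,"dy":0,"dz":0,"rx":0,"ry":0,"rz":0,"gripper":0}]'
```

```text
time_s: 4.0
ee_pos: [0.5491, -0.242, 0.0617]
tool_rot: [0.141, 0.99, -0.0, 0.001]
wrist_force: [-0.5, -0.5, 6.6]
gripper_width: 0.699
gripper_force: 30.0
```

```bash
python3 -m jog '[{"dx":0,"dy":0,"dz":0,"rx":0,"ry":0,"rz":3,"gripper":0},{"dx":0,"dy":0,"dz":0,"rx":0,"ry":0,"rz":6,"gripper":0},{"dx":0,"dy":0,"dz":0,"rx":0,"ry":0,"rz":6,"gripper":0},{"dx":0,"dy":0,"dz":0,"rx":0,"ry":0,"rz":6,"gripper":0},{"dx":0,"dy":0,"dz":0,"rx":0,"ry":0,"rz":6,"gripper":0},{"dx":0,"dy":0,"dz":0,"rx":0,"ry":0,"rz":6,"gripper":0},{"dx":0,"dy":0,"dz":0,"rx":0,"ry":0,"rz":6,"gripper":0},{"dx":0,"dy":0,"dz":0,"rx":0,"ry":0,"rz":6,"gripper":0},{"dx":0,"dy":0,"dz":0,"rx":0,"ry":0,"rz":6,"gripper":0},{"dx":0,"dy":0,"dz":0,"rx":0,"ry":0,"rz":6,"gripper":0},{"dx":0,"dy":0,"dz":0,"rx":0,"ry":0,"rz":3,"gripper":0},{"dx":0,"dy":0,"dz":0,"rx":0,"ry":0,"rz":0,"gripper":0}]'
python3 - <<'E'
from h import *
import pickle
s=snapshot("wrist");cv2.imwrite("pics/w3.png",s["img"][100:300,180:380].repeat(2,0).repeat(2,1));print(observe()["q"])
E
```

```text
time_s: 5.0
ee_pos: [0.5492, -0.2432, 0.0619]
tool_rot: [0.618, 0.786, -0.0, 0.002]
wrist_force: [-2.6, -5.1, 6.3]
gripper_width: 0.702
gripper_force: 30.0
[-4.36054444e-01  6.05203644e-01  1.77305700e+00 -1.74066238e-03
  7.60398545e-01 -6.76071746e-01]
```

View pics/w3.png

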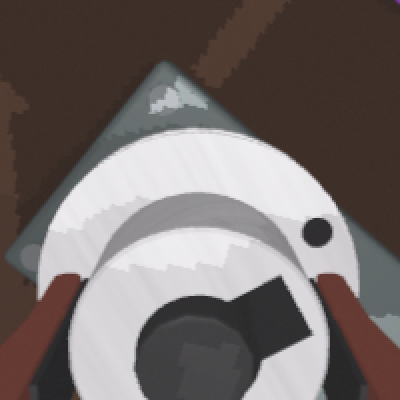

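The pulley turns with the tool, and the dot sits beside the keyway as before. That is 60° done with about 69° left.

```bash
python3 -m jog '[{"dx":0,"dy":0,"dz":0,"rx":0,"ry":0,"rz":3,"gripper":0},{"dx":0,"dy":0,"dz":0,"rx":0,"ry":0,"rz":6,"gripper":0},{"dx":0,"dy":0,"dz":0,"rx":0,"ry":0,"rz":6,"gripper":0},{"dx":0,"dy":0,"dz":0,"rx":0,"ry":0,"rz":6,"gripper":0},{"dx":0,"dy":0,"dz":0,"rx":0,"ry":0,"rz":6,"gripper":0},{"dx":0,"dy":0,"dz":0,"rx":0,"ry":0,"rz":6,"gripper":0},{"dx":0,"dy":0,"dz":0,"rx":0,"ry":0,"rz":6,"gripper":0},{"dx":0,"dy":0,"dz":0,"rx":0,"ry":0,"rz":6,"gripper":0},{"dx":0,"dy":0,"dz":0,"rx":0,"ry":0,"rz":6,"gripper":0},{"dx":0,"dy":0,"dz":0,"rx":0,"ry":0,"rz":6,"gripper":0},{"dx":0,"dy":0,"dz":0,"rx":0,"ry":0,"rz":6,"gripper":0},{"dx":0,"dy":0,"dz":0,"rx":0,"ry":0,"rz":4,"gripper":0},{"dx":0,"dy":0,"dz":0,"rx":0,"ry":0,"rz":2,"gripper":0},{"dx":0,"dy":0,"dz":0,"rx":0,"ry":0,"rz":0,"gripper":0}]'
python3 - <<'E'
from h import *
st=observe();s=snapshot("wrist");cv2.imwrite("pics/w4.png",s["img"][100:380,180:380].repeat(2,0).repeat(2,1));print(st["q"])
c=cam(s,st);P=pts(s,c);print(np.round(P[[170,215],[280,280]],4))
E
```

```text
time_s: 6.22
ee_pos: [0.5474, -0.2423, 0.0602]
tool_rot: [0.954, 0.299, -0.001, -0.0]
wrist_force: [-2.7, -4.3, -3.3]
gripper_width: 0.704
gripper_force: 30.0
[-4.36074218e-01  6.07165568e-01  1.77500178e+00 -1.72255223e-03
  7.60766376e-01  5.29594524e-01]
[[ 0.5868 -0.2168  0.0492]
 [ 0.5746 -0.2251  0.0888]]
```

View pics/w4.png

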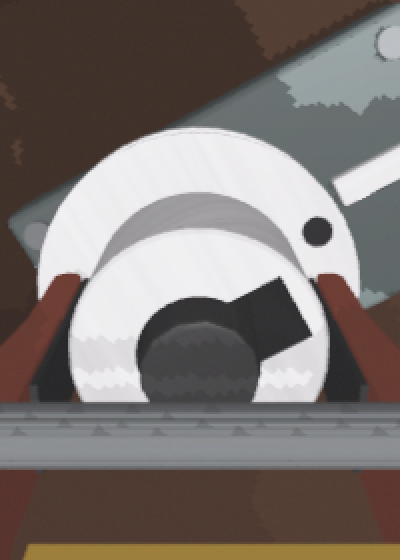

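The keyway now lies along the bar, and the gripper carries the weight (Fz -3.3 N). I'll release it and watch.

```bash
python3 -m jog '[{"dx":0,"dy":0,"dz":0,"rx":0,"ry":0,"rz":0,"gripper":100},{"dx":0,"dy":0,"dz":0,"rx":0,"ry":0,"rz":0,"gripper":100},{"dx":0,"dy":0,"dz":0,"rx":0,"ry":0,"rz":0,"gripper":100},{"dx":0,"dy":0,"dz":0,"rx":0,"ry":0,"rz":0,"gripper":100},{"dx":0,"dy":0,"dz":0,"rx":0,"ry":0,"rz":0,"gripper":100},{"dx":0,"dy":0,"dz":0,"rx":0,"ry":0,"rz":0,"gripper":100},{"dx":0,"dy":0,"dz":0,"rx":0,"ry":0,"rz":0,"gripper":100},{"dx":0,"dy":0,"dz":0,"rx":0,"ry":0,"rz":0,"gripper":100}]'
python3 -m jog '[{"dx":0,"dy":0,"dz":-1,"rx":0,"ry":0,"rz":0,"gripper":100},{"dx":0,"dy":0,"dz":-3,"rx":0,"ry":0,"rz":0,"gripper":100},{"dx":0,"dy":0,"dz":-3,"rx":0,"ry":0,"rz":0,"gripper":100},{"dx":0,"dy":0,"dz":-3,"rx":0,"ry":0,"rz":0,"gripper":100},{"dx":0,"dy":0,"dz":-3,"rx":0,"ry":0,"rz":0,"gripper":100},{"dx":0,"dy":0,"dz":-2,"rx":0,"ry":0,"rz":0,"gripper":100},{"dx":0,"dy":0,"dz":-1,"rx":0,"ry":0,"rz":0,"gripper":100},{"dx":0,"dy":0,"dz":0,"rx":0,"ry":0,"rz":0,"gripper":100},{"dx":0,"dy":0,"dz":0,"rx":0,"ry":0,"rz":0,"gripper":100}]'
python3 - <<'E'
from h import *
st=observe();s=snapshot("wrist");cv2.imwrite("pics/w5.png",s["img"])
c=cam(s,st);P=pts(s,c);p=P[120:280,200:350].reshape(-1,3);p=p[np.hypot(p[:,0]-.548,p[:,1]+.242)<.05]
h,e=np.histogram(p[:,2],bins=np.arange(.01,.11,.002));print([(round(float(a),3),int(b)) for a,b in zip(e,h) if b>15])
b=p[(p[:,2]>.065)&(p[:,2]<.095)];A=np.c_[b[:,:2],np.ones(len(b))];print('plane',np.linalg.lstsq(A,b[:,2],rcond=None)[0])
E
```

```text
time_s: 6.93
ee_pos: [0.5485, -0.2416, 0.0607]
tool_rot: [0.954, 0.3, 0.0, 0.0]
wrist_force: [0.6, -0.0, 0.7]
gripper_width: 0.999
gripper_force: 0.0
time_s: 7.68
ee_pos: [0.5482, -0.2416, 0.2206]
tool_rot: [0.954, 0.3, 0.0, 0.0]
wrist_force: [-0.9, 0.3, 0.2]
gripper_width: 1.001
gripper_force: 0.0
[(0.018, 35), (0.02, 79), (0.032, 610), (0.034, 1746), (0.036, 90), (0.038, 41), (0.04, 20), (0.044, 16), (0.05, 19), (0.052, 18), (0.054, 18), (0.058, 25), (0.062, 16), (0.064, 31), (0.066, 23), (0.068, 28), (0.07, 26), (0.072, 511), (0.074, 1275), (0.076, 31), (0.096, 201), (0.098, 423)]
plane [-0.00010851  0.00123799  0.07504874]
```

View pics/w5.png

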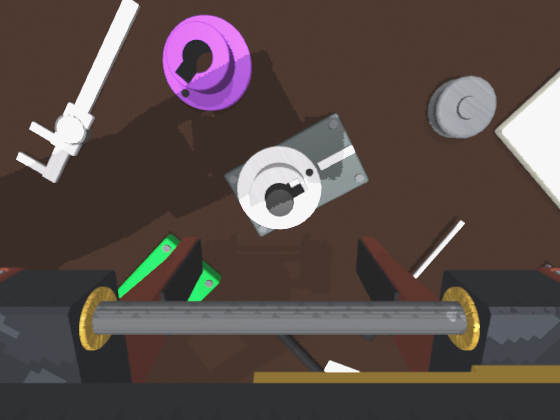

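The pulley at (280,190) is home. Its rim top is at 0.034, its boss top is flat at 0.074, and the key shows in the keyway at (295,185). The gripper is clear.

```bash
python3 -c "from workcell import hand_in;print(hand_in())"
```

```text
the job is handed in; nothing more can be done
None
```

The high pulley was turned about 129° clockwise (more than the 30–85° stated), dropped home flat on its base and was released; the seated pulley was left alone, and the job was handed in at about 8 s.

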